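# Press a brass blank in the bench-mounted locking pliers and release it

## Task

Gently slide the brass blank along its guide between the jaws of the board-mounted locking pliers until you feel it meet the stop, pressing it home with some 5 to 10 N, then squeeze the pliers' handles together until they snap over centre, and let go so that they stay locked on the blank by themselves for about a second. Then pull the release lever (not the handle) so that the pliers spring open and the lever returns, leaving the blank home in its guide; never push the blank with more than 12 N or the handle with more than 30 N, and leave the other things on the bench alone.

Things in the scene. Friction and masses are not known exactly. Their poses are not given: they have to be found in the camera images.
- stand: Wooden board 300 x 160 x 18 mm fixed to the bench, carrying steel locking pliers that lie level. Origin: bench height, under the throat. BOARD FRAME, used below in mm: +x from handles to jaws (roughly the robot's left, world +y), +y to the moving handle's side (robot's side), z up. The board spans x -150..150, y -85..75; nothing on it is above z 68.
- stop (a point): Nominal place of the stop's face between the jaws, board x 20, y 0, z 52. The real face, a steel tongue, is set at random up to 6 mm to either side along x and held rigidly: find it by feel with the blank's inner end. Fixed jaw: x 13..56, face y -6.2, top z 68. Moving jaw: x 24..54, closes along -y by some 2 mm to meet the blank; its slide and cam reach y 78, z 68, x -20..55.
- guide_mid (a point): Middle of the guide, on the block's top: board x 97, y 0, z 44. The wooden block spans x -5..135, y -35..35, top z 44; two steel rails x 62..132, 13.5 mm apart, 6 mm wide, tops at z 49, keep the blank along x. Beyond x 135 there is free air down to the board.
- fixed_grip (a point): Point on the outer face of the fixed handle at board x -100, y -20, z 54. The fixed handle is a straight bar along x from -119 to 6, y -20..-10, z 46..62; free air under and beside it down to the board (z 18).
- blank: Brass bar 70 (along board x) x 12 x 16 mm, loose, 90 to 140 g, between the guide rails on the block (underside z 44, top z 60), 9 to 45 mm short of home. Origin: centre of its underside; home is at board x 49 to 61, where it meets the stop. Push it along board -x on its outer (+x) end, fingertips down beyond it: under 2 N until it meets the rigid stop.
- grip: Moving handle: steel U channel 120 long, 12 thick, 16 mm tall (z 46..62). Origin: its pivot (board x -5, y 16, z 54); own +x along the handle towards the jaws, so it runs from own x -2 to -122; outer face own y +6. Locked it is parallel to the fixed handle within 0.03 rad; open it stands 0.2 rad further out.
- squeeze_point (a point): Point on the moving handle's outer face, 95 mm from the pivot, mid height: one finger here, the other on the outer face of the fixed handle at the same board x. Width over both: 55 to 65 mm at the start, 38 to 48 mm locked. Only this handle moves: the hand must shift towards the fixed handle as it closes.
- handle (a joint): Moving handle angle, rad: 0 open (start), grows when squeezed. The jaw meets the blank near 0.03; resistance climbs to some 10 N at the squeeze point, fades to nothing at 0.15 (centre), then the handle snaps by itself to its stop at 0.20: locked. An adjusting screw, set at random, turns the handle bar by up to 0.03 rad (3 mm) against this angle, so feel for the lock.
- lever (a joint): Release lever angle relative to the moving handle, rad: 0 at rest, 0.26 fully pulled, springs back. Hinged in the moving handle 50 mm behind its pivot. Pulled towards board +y it pries the locked handle back over centre: 2 to 6 N over 12 to 25 mm of tail travel, then handle and jaw fly open, the tail with them (some 40 mm further). Tugging the locked handle itself does not count.
- tail: Tail of the release lever: upright steel tab 24 (x) x 8 (y) x 22 mm (z 45..67), beyond the ends of both handles. Origin: middle, at z 54; about board x -167, y -6 when locked, up to y 32 open. Fingers held shut can hook it from its -y side, where there is free air down to the bench, or pinch it across its 8 mm.
- spare: Spare brass bar 40 x 12 x 10 mm lying on the board on the fixed-handle side: leave alone. Origin: centre of its underside.
- collar: Small steel ring 26 mm across, 8 mm tall, lying on the board on the fixed-handle side: leave alone. Origin: centre of its underside.
- jar: Glass jar 56 mm wide, 75 mm tall: leave alone. Origin: centre of its underside.
- tin: Open aluminium tin 70 mm wide, 60 mm tall: leave alone. Origin: centre of its underside.
- hammer: Hammer 240 mm long lying on the bench: leave alone.
- dapping_block: Domed steel block 64 mm wide, 48 mm tall: leave alone. Origin: centre of its underside.
- needle_file: Hand tool with a handle, 170 mm long, lying on the bench: leave alone.
Not all that is in view belongs to the job. What is shaped like the blank but blue or purple is not meant.

How it is judged (in metres and radians):
On the way, in this order (a step that is already met when the one before it is completed fails the run):
1. the robot presses the blank home against the stop with the handles still open (handle below 0.02 rad): 4 N or more between the blank and the pliers (contact force between blank and stand above 4 N and x of blank in the frame of stand below 0.0625 m and value of joint handle below 0.02 rad and contact force between the fingers and blank above 2.5 N), for 0.05 s.
2. the handles are locked over centre on the seated blank and nothing of the robot touches them, for half a second (value of joint handle above 0.17 rad and x of blank in the frame of stand below 0.0625 m and contact force between the fingers and grip below 0.3 N and contact force between the fingers and stand below 0.3 N), for 0.5 s.
3. the release lever is pulled while the handle is still locked (value of joint lever above 0.05 rad and value of joint handle above 0.15 rad), for 0.02 s.
At the end, for the whole second after the job is handed in: The handles are open (handle joint below 0.11 rad), the release lever is back at rest (below 0.04 rad), and the blank lies at rest in its guide with its origin at most 64 mm from the board's origin along the board (3 mm from the outermost home) (value of joint handle below 0.11 rad and value of joint lever below 0.04 rad and x of blank in the frame of stand below 0.064 m and z of blank in the frame of stand below 0.048 m and linear speed of blank below 0.02 m/s); the robot touches nothing.
It fails at once if the blank is pushed or gripped with more than 15 N (contact force between the fingers and blank above 15 N).
It fails at once if the moving handle is pressed with more than 40 N (contact force between the fingers and grip above 40 N).
It fails at once if a bystander is moved by more than 20 mm (distance of any of jar, tin, hammer, dapping_block, needle_file, spare, collar from where it was at the start of the episode above 0.02 m).
It also fails if it takes over 59 s, if anything falls off the work surface, if the arm or the gripper's body presses on something with over 40 N, if the wrist force passes 120 N, or if a joint passes its speed limit or range.

## Robot

A 7-joint arm with a two-finger parallel gripper is mounted at the origin on the work surface. World frame = base frame: x ahead of the robot, y to its left, z up, the work surface at z = 0. Lengths are in mm, angles in rad, forces in N, time in s.
With the tool pointing down it reaches from about 425 to 950 mm from the base axis. Payload 16.7 kg.
Tool frame: the origin (TCP) lies at the very end of the fingers, on their centre line; the grasp point (between the pads) lies 19 mm behind it; z points along the fingers, y is the line along which they close (so a half turn about z gives the same grasp; the last joint's range is limited). The gripper opens to 94 mm and grips with 3 to 60 N. Pads are 16 mm wide; open, the fingers measure 119 mm over their backs; the gripper's body (75 mm by 177 mm) begins 78 mm behind the grasp point.
Start: joints at [1.034, 0.426, 0.074, 1.606, -0.034, 1.111, -0.067], TCP at [254.595, -625.105, 205.467] pointing down, gripper open.
Joint ranges: [-2.85, 2.85], [-0.5, 2.14], [-1.23, 1.37], [0.21, 2.46], [-1.02, 4.16], [0.16, 2.05], [-2.73, 2.73]. Speed limits (rad/s): [1.89, 1.89, 2.39, 2.39, 3.01, 3.01, 3.01].

## Interface

Orientations are given as a unit quaternion [w, x, y, z].
In Python, from rig import ctrl gives the robot as it stands. The module is installed in compiled form; this text tells all that it offers.
- The arm moves only by the shell command python3 -m handwheel 'ROWS' [OPENING] [FORCE]. ROWS is JSON, a list of rows, each an object of numbers: "x", "y", "z": the shift along the world's x, y, z in m; "roll": the turn about the world's z in degrees. A call has 1 to 20 rows; each row is the pose to reach, as a shift and turn from the pose commanded when the call began; what a row does not reach only later rows make up. A row lasts 1/10 s, in which the tool goes at most 50 mm and 8.59 degrees, less where a joint would pass 70% of its speed; a pose out of reach is approached as far as the arm can. A call with a gripper value outside its range is refused whole. OPENING is the opening, from 0 (shut) to 1 (fully open), set as the call begins (- or left out, the last holds). The fingers move at their own pace and stop on an object; FORCE is the grip in N (left out, the last holds). Time passes only in rows, so rows that repeat a pose let the fingers close. It gives the time, the measured TCP pose, the force, the opening and the grip force at its end, in the units of the state.
- ctrl.read_state(): the state, without advancing time (a new reading comes with each control period).
- ctrl.grab_frame(name): name is "scene" or "top"; returns the picture (480x640x3 uint8, red, green, blue); there is no depth.
- ctrl.camera_info(name): a dict with "fx", "fy", "cx", "cy" (pixels), "pose" (4x4, takes a point from camera to world coordinates). Camera axes: x right, y up, looking along -z (the intrinsics and any distortion apply to the point x, -y, -z); pixel columns grow to the right and rows downward; lengths in mm; the calibration is good to about 2 mm. A picture is of the moment at which its call begins. camera_info takes no time and is no camera call.
- ctrl.job_done(): hands the job in; it is judged then, once.
The state is a dict: "time": time; "qpos": joint angles; "qd": joint speeds; "joint_torque": joint torques, N m; "eef_pos": TCP position; "tool_rot": TCP orientation; "contact_force": force on the tool from outside, world axes, zero at the start; "ft_torque": the same for the moment, N m; "gripper_width": opening from 0.0 (shut) to 1.0 (fully open); "finger_force": force on a finger pad.
Only numpy, scipy, OpenCV 4.12 (cv2) and the standard library are available. Lean on these libraries where they do the work, as an engineer would, in place of code of your own. Each camera call takes 0.05 s, during which the arm holds its last target. There are 200 camera calls.

## Working session

There is one attempt and no reset: what is moved stays moved. The work goes in short steps, Python scripts to look and compute and a shell command to move; the robot and the scene stay as the last step left them, time stands still between calls to the robot, and variables do not carry over. Pictures are saved under pics/ and viewed, at most 10 in all, crops included, and the job is handed in when it is done.

```bash
mkdir -p pics
python3 - <<'E'
from rig import ctrl
import cv2
for n in("scene","top"):
    cv2.imwrite(f"pics/{n}0.png",ctrl.grab_frame(n)[:,:,::-1])
    i=ctrl.camera_info(n);print(n,i)
s=ctrl.read_state();print(s)
E
```

```text
scene {'fx': 515.4453460712474, 'fy': 515.4453460712474, 'cx': 321.62683165589823, 'cy': 243.6892701931981, 'pose': array([[-8.80501182e-01, -2.96074343e-01,  3.70212983e-01,
         9.93766460e+02],
       [ 4.73913806e-01, -5.31486012e-01,  7.02088544e-01,
         7.24563858e+02],
       [-1.11073824e-02,  7.93638837e-01,  6.08287780e-01,
         7.17901795e+02],
       [ 0.00000000e+00,  0.00000000e+00,  0.00000000e+00,
         1.00000000e+00]])}
top {'fx': 609.1964948931818, 'fy': 609.1964948931818, 'cx': 323.9993709474016, 'cy': 242.1729700528537, 'pose': array([[-7.37427266e-02,  9.75721517e-01, -2.06226894e-01,
         2.46613047e+02],
       [-9.97275919e-01, -7.24927288e-02,  1.36215507e-02,
         5.22126212e+00],
       [-1.65911013e-03,  2.06669605e-01,  9.78409383e-01,
         1.67958132e+03],
       [ 0.00000000e+00,  0.00000000e+00,  0.00000000e+00,
         1.00000000e+00]])}
{'time': 0.1, 'qpos': array([ 1.03448572,  0.42668829,  0.0738556 ,  1.60655901, -0.03411939,
        1.11077558, -0.06713714]), 'qd': array([ 0.0014502 , -0.00268431,  0.00073655, -0.00192823, -0.00015926,
        0.00039222, -0.00042576]), 'joint_torque': array([ 8.27271317e-03, -9.37476468e+01,  3.67755711e+00, -4.55042052e+01,
       -4.84186749e-02,  1.67582394e-02,  8.17541081e-05]), 'eef_pos': array([ 254.4609956 , -624.76657069,  204.82607652]), 'tool_rot': array([-5.67039586e-04,  9.81362964e-01,  1.92162408e-01, -1.45558438e-04]), 'contact_force': array([-0.01467225,  0.42178252, -0.34166443]), 'ft_torque': array([-0.01403303, -0.02023238,  0.05409591]), 'finger_force': 0.0, 'gripper_width': 0.9970072951136784}
```

View pics/top0.png

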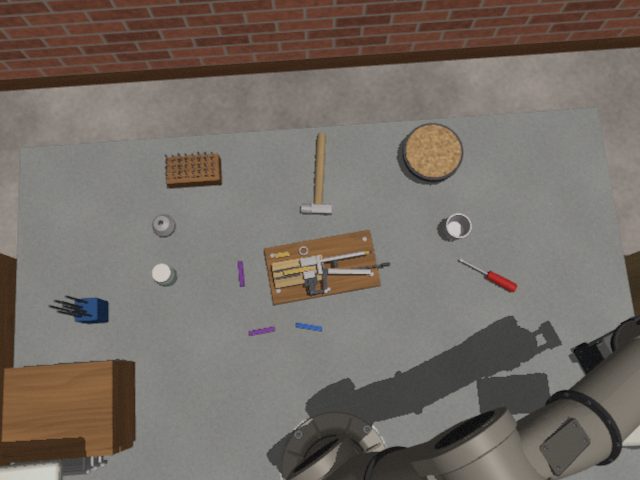

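View pics/scene0.png

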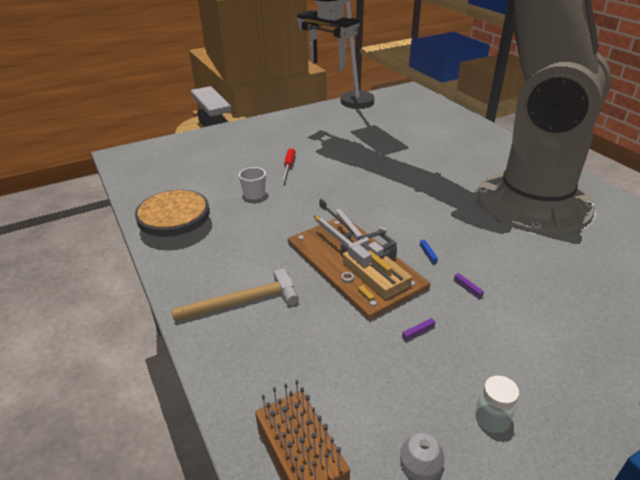

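Run:
```python
import cv2
a=cv2.imread("pics/top0.png")[222:312,255:395];cv2.imwrite("pics/tc.png",cv2.resize(a,None,fx=5.7,fy=5.7,interpolation=cv2.INTER_CUBIC))
a=cv2.imread("pics/scene0.png")[190:320,280:440];cv2.imwrite("pics/sc.png",cv2.resize(a,None,fx=4.6,fy=4.6,interpolation=cv2.INTER_CUBIC))
```

```text
(no output)
```

View pics/tc.png

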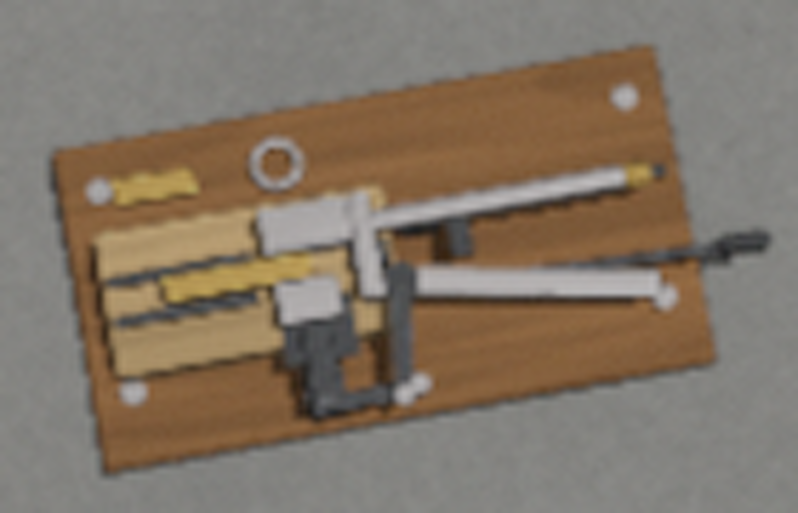

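View pics/sc.png

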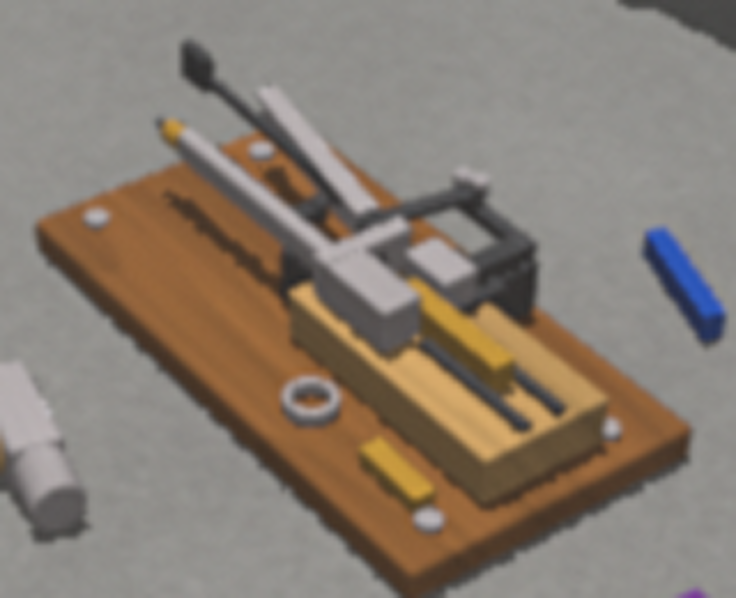

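```bash
cat > h.py <<'E'
import numpy as np
from rig import ctrl
from scipy.optimize import least_squares
def proj(n,P):
    i=ctrl.camera_info(n);T=np.linalg.inv(i["pose"]);c=np.atleast_2d(P)@T[:3,:3].T+T[:3,3]
    return np.c_[i["cx"]+i["fx"]*c[:,0]/-c[:,2],i["cy"]+i["fy"]*-c[:,1]/-c[:,2]]
def ray(n,uv,z):
    i=ctrl.camera_info(n);M=i["pose"];d=M[:3,:3]@np.array([(uv[0]-i["cx"])/i["fx"],-(uv[1]-i["cy"])/i["fy"],-1]);o=M[:3,3]
    return o+d*(z-o[2])/d[2]
def b2w(p,P):
    P=np.atleast_2d(P).astype(float);a=p[2];R=np.array([[np.cos(a),-np.sin(a),0],[np.sin(a),np.cos(a),0],[0,0,1]])
    return P@R.T+[p[0],p[1],0]
def w2b(p,W):
    return b2w([0,0,-p[2]],np.atleast_2d(W)-[p[0],p[1],0])
tc=lambda q:(np.array(q)+.5)/5.7-.5+[255,222]
sc=lambda q:(np.array(q)+.5)/4.6-.5+[280,190]
E
python3 - <<'E'
from h import *
B=np.array([[150,-85,18],[-150,-85,18],[-150,75,18],[150,75,18]])
ut=tc([(55,152),(655,45),(715,360),(105,472)]);us=sc([(410,575),(38,228),(688,432)]);Bs=B[[0,1,3]]
def f(p,a=1,b=1):return np.r_[a*(proj("top",b2w(p,B))-ut).ravel(),b*(proj("scene",b2w(p,Bs))-us).ravel()]
p0=[600,0,1.5]
for a,b in((1,0),(0,1),(1,1)):
    r=least_squares(f,p0,args=(a,b));print(r.x.round(3),r.fun.round(2))
p=r.x;np.save("p.npy",p)
def show(n,t,z,uv): print(n,w2b(p,ray(t,uv,z)).round(1))
for q in[(163,278),(170,302)]:show("blank end","top",60,tc(q))
for q in[(510,360),(485,388)]:show("blank end sc","scene",60,sc(q))
for q in[(257,208),(262,255)]:show("fixed jaw","top",68,tc(q))
show("tail top","top",67,tc((745,241)));show("tail sc","scene",67,sc((197,50)))
for q in[(660,272),(655,296)]:show("mov handle end","top",62,tc(q))
for q in[(112,282),(120,322)]:show("rail","top",49,tc(q))
print("yaw deg",np.degrees(p[2]))
for n,P in dict(stop=[20,0,52],guide=[97,0,44],fix=[-100,-20,54],tail=[-167,-6,54]).items():print(n,b2w(p,P).round(1))
s=ctrl.read_state();print(s["eef_pos"],s["tool_rot"])
from scipy.spatial.transform import Rotation as R
print(R.from_quat(np.roll(s["tool_rot"],-1)).as_matrix().round(3))
E
```

```text
[524.029  -7.346   1.676] [-0.57 -0.29 -0.02 -0.23  0.69  0.35 -0.11  0.13 -0.   -0.   -0.   -0.
  0.   -0.  ]
[526.904  -1.778   1.671] [-0.   -0.   -0.   -0.   -0.   -0.   -0.   -0.   -0.38  1.01 -1.36 -1.7
  1.61 -0.27]
[525.074  -5.137   1.673] [-1.33 -0.75 -0.73 -0.41 -0.19  0.19 -1.03 -0.33 -0.33 -0.46 -1.34 -2.63
  1.36 -1.63]
blank end [[103.2  -4.3  60. ]]
blank end [[101.8   7.6  60. ]]
blank end sc [[106.3   2.4  60. ]]
blank end sc [[114.3 -18.1  60. ]]
fixed jaw [[ 53.8 -28.1  68. ]]
fixed jaw [[55.2 -5.5 68. ]]
tail top [[-169.9   27.6   67. ]]
tail sc [[-164.8   24.5   67. ]]
mov handle end [[-128.2   34.4   62. ]]
mov handle end [[-123.7   45.2   62. ]]
rail [[127.8  -8.5  49. ]]
rail [[127.1  11.1  49. ]]
yaw deg 95.8567893910552
stop [[523.   14.8  52. ]]
guide [[515.2  91.4  44. ]]
fix [[ 555.2 -102.6   54. ]]
tail [[ 548.1 -170.7   54. ]]
[ 254.4609956  -624.76657069  204.82607652] [-5.67039586e-04  9.81362964e-01  1.92162408e-01 -1.45558438e-04]
[[ 0.926  0.377 -0.001]
 [ 0.377 -0.926  0.001]
 [-0.    -0.001 -1.   ]]
```

The top view shows the board at about px (265..380, 230..305). The fixed handle is on the far side, the open moving handle is on the robot's side, and the tail is at (385,264). The blank's outer end is at about (284,273), so it is 10–20 mm short of home. The scene view agrees to a few mm. Next I move over the guide's outer end with the fingers shut.

```bash
python3 -m handwheel '[{"x":0.03,"y":0.045,"roll":6},{"x":0.06,"y":0.085,"roll":12},{"x":0.09,"y":0.125,"roll":18},{"x":0.12,"y":0.165,"roll":24},{"x":0.145,"y":0.205,"roll":30},{"x":0.17,"y":0.245,"roll":36},{"x":0.185,"y":0.29,"roll":42},{"x":0.2,"y":0.335,"roll":48},{"x":0.21,"y":0.38,"roll":54},{"x":0.22,"y":0.425,"roll":60},{"x":0.23,"y":0.47,"roll":66},{"x":0.235,"y":0.515,"roll":72},{"x":0.24,"y":0.56,"roll":73.7},{"x":0.245,"y":0.605,"roll":73.7},{"x":0.25,"y":0.65,"roll":73.7},{"x":0.255,"y":0.695,"roll":73.7},{"x":0.256,"y":0.735,"roll":73.7},{"x":0.256,"y":0.757,"roll":73.7},{"x":0.256,"y":0.759,"roll":73.7},{"x":0.256,"y":0.759,"roll":73.7}]' 0 20
```

```text
invalid input at $[0]: expected keys x, y, z, roll
```

```bash
python3 -m handwheel '[{"x":0.03,"y":0.045,"z":0,"roll":6},{"x":0.06,"y":0.085,"z":0,"roll":12},{"x":0.09,"y":0.125,"z":0,"roll":18},{"x":0.12,"y":0.165,"z":0,"roll":24},{"x":0.145,"y":0.205,"z":0,"roll":30},{"x":0.17,"y":0.245,"z":0,"roll":36},{"x":0.185,"y":0.29,"z":0,"roll":42},{"x":0.2,"y":0.335,"z":0,"roll":48},{"x":0.21,"y":0.38,"z":0,"roll":54},{"x":0.22,"y":0.425,"z":0,"roll":60},{"x":0.23,"y":0.47,"z":0,"roll":66},{"x":0.235,"y":0.515,"z":0,"roll":72},{"x":0.24,"y":0.56,"z":0,"roll":73.7},{"x":0.245,"y":0.605,"z":0,"roll":73.7},{"x":0.25,"y":0.65,"z":0,"roll":73.7},{"x":0.255,"y":0.695,"z":0,"roll":73.7},{"x":0.256,"y":0.735,"z":0,"roll":73.7},{"x":0.256,"y":0.757,"z":0,"roll":73.7},{"x":0.256,"y":0.759,"z":0,"roll":73.7},{"x":0.256,"y":0.759,"z":0,"roll":73.7}]' 0 20
```

```text
time: 2.1
eef_pos: [510.4, 134.0, 205.2]
tool_rot: [-0.0, 0.67, 0.743, -0.0]
contact_force: [0.7, 0.2, -0.3]
gripper_width: 0.008
finger_force: 0.0
```

```bash
python3 -m handwheel '[{"x":0,"y":0,"z":-0.04,"roll":0},{"x":0,"y":0,"z":-0.08,"roll":0},{"x":0,"y":0,"z":-0.12,"roll":0},{"x":0,"y":0,"z":-0.14,"roll":0},{"x":0,"y":0,"z":-0.152,"roll":0},{"x":0,"y":0,"z":-0.152,"roll":0}]'
python3 - <<'E'
from rig import ctrl
import cv2
a=ctrl.grab_frame("scene")[:,:,::-1][190:320,280:440];cv2.imwrite("pics/s1.png",cv2.resize(a,None,fx=4.6,fy=4.6,interpolation=cv2.INTER_CUBIC))
print(ctrl.read_state()["eef_pos"],ctrl.read_state()["contact_force"])
E
```

```text
time: 2.7
eef_pos: [510.1, 132.7, 52.4]
tool_rot: [-0.001, 0.67, 0.742, -0.001]
contact_force: [0.4, -0.3, -0.9]
gripper_width: 0.007
finger_force: 0.0
[510.70602669 133.20100367  53.58857112] [-0.51436537  0.55935975  0.78037704]
```

View pics/s1.png

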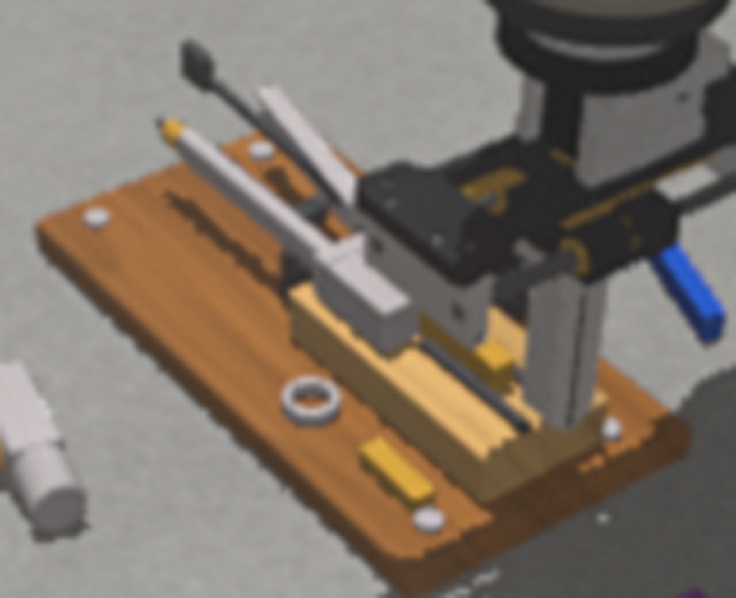

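The closed fingertip at crop px (570,425) stands just beyond the blank's end at (510,370), in line with the rails. I approach it gently.

```bash
python3 -m handwheel '[{"x":0.0005,"y":-0.005,"z":0,"roll":0},{"x":0.001,"y":-0.01,"z":0,"roll":0},{"x":0.0015,"y":-0.014,"z":0,"roll":0},{"x":0.0018,"y":-0.018,"z":0,"roll":0},{"x":0.002,"y":-0.02,"z":0,"roll":0}]' | sed -n '2p;4p'; python3 -m handwheel '[{"x":0.0001,"y":-0.001,"z":0,"roll":0},{"x":0.0002,"y":-0.002,"z":0,"roll":0},{"x":0.0003,"y":-0.003,"z":0,"roll":0}]' | sed -n '2p;4p';python3 -m handwheel '[{"x":0.0001,"y":-0.001,"z":0,"roll":0},{"x":0.0002,"y":-0.002,"z":0,"roll":0},{"x":0.0003,"y":-0.003,"z":0,"roll":0}]' | sed -n '2p;4p'
```

```text
eef_pos: [512.8, 113.3, 53.7]
contact_force: [0.0, -0.1, -0.4]
eef_pos: [512.9, 111.0, 53.4]
contact_force: [0.5, 0.1, -0.5]
eef_pos: [513.1, 108.0, 53.4]
contact_force: [0.8, 0.9, -0.1]
```

```bash
cat > chk.py <<'E'
import sys
from rig import ctrl
s=ctrl.read_state();f=s["contact_force"];print(s["eef_pos"].round(1),f.round(1));sys.exit(f[1]>float(sys.argv[1]))
E
python3 -m handwheel '[{"x":0.0001,"y":-0.001,"z":0,"roll":0},{"x":0.0002,"y":-0.002,"z":0,"roll":0}]' >/dev/null; python3 chk.py 2.5 || exit
python3 -m handwheel '[{"x":0.0001,"y":-0.001,"z":0,"roll":0},{"x":0.0002,"y":-0.002,"z":0,"roll":0}]' >/dev/null; python3 chk.py 2.5 || exit
python3 -m handwheel '[{"x":0.0001,"y":-0.001,"z":0,"roll":0},{"x":0.0002,"y":-0.002,"z":0,"roll":0}]' >/dev/null; python3 chk.py 2.5 || exit
python3 -m handwheel '[{"x":0.0001,"y":-0.0005,"z":0,"roll":0},{"x":0.0001,"y":-0.001,"z":0,"roll":0}]' >/dev/null; python3 chk.py 2.5 || exit
python3 -m handwheel '[{"x":0.0001,"y":-0.0005,"z":0,"roll":0},{"x":0.0001,"y":-0.001,"z":0,"roll":0}]' >/dev/null; python3 chk.py 2.5 || exit
python3 -m handwheel '[{"x":0.0001,"y":-0.0005,"z":0,"roll":0},{"x":0.0001,"y":-0.001,"z":0,"roll":0}]' >/dev/null; python3 chk.py 2.5 || exit
python3 -m handwheel '[{"x":0.0001,"y":-0.0005,"z":0,"roll":0},{"x":0.0001,"y":-0.001,"z":0,"roll":0}]' >/dev/null; python3 chk.py 2.5 || exit
python3 -m handwheel '[{"x":0.0001,"y":-0.0005,"z":0,"roll":0},{"x":0.0001,"y":-0.001,"z":0,"roll":0}]' >/dev/null; python3 chk.py 2.5 || exit
```

```text
[513.4 105.9  53.5] [ 0.5  1.4 -1.1]False
```

```bash
sed -i 's/sys.exit(\(.*\))$/sys.exit(int(\1))/' chk.py
python3 -m handwheel '[{"x":0.0001,"y":-0.001,"z":0,"roll":0},{"x":0.0002,"y":-0.002,"z":0,"roll":0}]' >/dev/null; python3 chk.py 2.5 || exit
python3 -m handwheel '[{"x":0.0001,"y":-0.001,"z":0,"roll":0},{"x":0.0002,"y":-0.002,"z":0,"roll":0}]' >/dev/null; python3 chk.py 2.5 || exit
python3 -m handwheel '[{"x":0.0001,"y":-0.0005,"z":0,"roll":0},{"x":0.0001,"y":-0.001,"z":0,"roll":0}]' >/dev/null; python3 chk.py 2.5 || exit
python3 -m handwheel '[{"x":0.0001,"y":-0.0005,"z":0,"roll":0},{"x":0.0001,"y":-0.001,"z":0,"roll":0}]' >/dev/null; python3 chk.py 2.5 || exit
python3 -m handwheel '[{"x":0.0001,"y":-0.0005,"z":0,"roll":0},{"x":0.0001,"y":-0.001,"z":0,"roll":0}]' >/dev/null; python3 chk.py 2.5 || exit
python3 -m handwheel '[{"x":0.0001,"y":-0.0005,"z":0,"roll":0},{"x":0.0001,"y":-0.001,"z":0,"roll":0}]' >/dev/null; python3 chk.py 2.5 || exit
python3 -m handwheel '[{"x":0.0001,"y":-0.0005,"z":0,"roll":0},{"x":0.0001,"y":-0.001,"z":0,"roll":0}]' >/dev/null; python3 chk.py 2.5 || exit
python3 -m handwheel '[{"x":0.0001,"y":-0.0005,"z":0,"roll":0},{"x":0.0001,"y":-0.001,"z":0,"roll":0}]' >/dev/null; python3 chk.py 2.5 || exit
python3 -m handwheel '[{"x":0.0001,"y":-0.0005,"z":0,"roll":0},{"x":0.0001,"y":-0.001,"z":0,"roll":0}]' >/dev/null; python3 chk.py 2.5 || exit
python3 -m handwheel '[{"x":0.0001,"y":-0.0005,"z":0,"roll":0},{"x":0.0001,"y":-0.001,"z":0,"roll":0}]' >/dev/null; python3 chk.py 2.5 || exit
```

```text
[513.6 103.8  53.4] [-0.1  1.1 -0.4]
[513.8 101.8  53.5] [-1.1  0.4 -0.6]
[513.9 100.9  53.5] [-0.6  1.2 -0.2]
[514.   99.9  53.5] [-0.2  1.1 -0.1]
[514.1  98.9  53.5] [-0.2  0.5 -0.2]
[514.2  97.9  53.5] [0.1 1.  0. ]
[514.3  96.9  53.5] [ 0.5  0.9 -0.9]
[514.4  95.9  53.5] [ 0.1  1.8 -0.5]
[514.5  94.9  53.5] [ 0.5  0.4 -0.9]
[514.6  93.8  53.5] [ 0.4  1.  -0.9]
```

```bash
python3 -m handwheel '[{"x":0.0001,"y":-0.0005,"z":0,"roll":0},{"x":0.0001,"y":-0.001,"z":0,"roll":0}]' >/dev/null; python3 chk.py 2.5 || exit
python3 -m handwheel '[{"x":0.0001,"y":-0.0005,"z":0,"roll":0},{"x":0.0001,"y":-0.001,"z":0,"roll":0}]' >/dev/null; python3 chk.py 2.5 || exit
python3 -m handwheel '[{"x":0.0001,"y":-0.0005,"z":0,"roll":0},{"x":0.0001,"y":-0.001,"z":0,"roll":0}]' >/dev/null; python3 chk.py 2.5 || exit
python3 -m handwheel '[{"x":0.0001,"y":-0.0005,"z":0,"roll":0},{"x":0.0001,"y":-0.001,"z":0,"roll":0}]' >/dev/null; python3 chk.py 2.5 || exit
python3 -m handwheel '[{"x":0.0001,"y":-0.0005,"z":0,"roll":0},{"x":0.0001,"y":-0.001,"z":0,"roll":0}]' >/dev/null; python3 chk.py 2.5 || exit
python3 -m handwheel '[{"x":0.0001,"y":-0.0005,"z":0,"roll":0},{"x":0.0001,"y":-0.001,"z":0,"roll":0}]' >/dev/null; python3 chk.py 2.5 || exit
python3 -m handwheel '[{"x":0.0001,"y":-0.0005,"z":0,"roll":0},{"x":0.0001,"y":-0.001,"z":0,"roll":0}]' >/dev/null; python3 chk.py 2.5 || exit
python3 -m handwheel '[{"x":0.0001,"y":-0.0005,"z":0,"roll":0},{"x":0.0001,"y":-0.001,"z":0,"roll":0}]' >/dev/null; python3 chk.py 2.5 || exit
python3 -m handwheel '[{"x":0.0001,"y":-0.0005,"z":0,"roll":0},{"x":0.0001,"y":-0.001,"z":0,"roll":0}]' >/dev/null; python3 chk.py 2.5 || exit
python3 -m handwheel '[{"x":0.0001,"y":-0.0005,"z":0,"roll":0},{"x":0.0001,"y":-0.001,"z":0,"roll":0}]' >/dev/null; python3 chk.py 2.5 || exit
```

```text
[514.7  92.9  53.5] [ 0.1  0.6 -0.1]
[514.8  91.9  53.5] [ 0.7  1.3 -0.3]
[514.9  90.8  53.5] [-0.7  1.2 -0.6]
[515.   90.5  53.5] [-0.7  6.4 -0.8]
```

```bash
python3 -m handwheel '[{"x":0,"y":-0.0001,"z":0,"roll":0},{"x":0,"y":-0.0001,"z":0,"roll":0},{"x":0,"y":-0.0001,"z":0,"roll":0}]'; python3 chk.py 9
```

```text
time: 7.15
eef_pos: [515.0, 90.5, 53.5]
tool_rot: [-0.0, 0.67, 0.743, 0.0]
contact_force: [-0.7, 5.1, 0.2]
gripper_width: 0.003
finger_force: 2.6
[515.   90.5  53.5] [-0.7  5.1  0.2]
```

```bash
python3 -m handwheel '[{"x":0,"y":-0.0001,"z":0,"roll":0},{"x":0,"y":-0.0002,"z":0,"roll":0},{"x":0,"y":-0.0002,"z":0,"roll":0},{"x":0,"y":-0.0002,"z":0,"roll":0}]'|sed -n '2p;4p'; python3 chk.py 9
```

```text
eef_pos: [515.0, 90.5, 53.6]
contact_force: [-0.7, 5.7, -0.3]
[515.   90.5  53.6] [-0.7  5.7 -0.3]
```

```bash
python3 -m handwheel '[{"x":0,"y":-0.0001,"z":0,"roll":0},{"x":0,"y":-0.0002,"z":0,"roll":0},{"x":0,"y":-0.0002,"z":0,"roll":0},{"x":0,"y":-0.0002,"z":0,"roll":0}]'|sed -n '2p;4p'; python3 chk.py 9
# back off, then up
python3 -m handwheel '[{"x":0,"y":0.003,"z":0,"roll":0},{"x":-0.001,"y":0.012,"z":0,"roll":0},{"x":-0.001,"y":0.015,"z":0.035,"roll":0},{"x":-0.001,"y":0.015,"z":0.07,"roll":0},{"x":-0.001,"y":0.015,"z":0.07,"roll":0}]' |sed -n '1,2p;4p'
python3 - <<'E'
from rig import ctrl
import cv2
a=ctrl.grab_frame("scene")[:,:,::-1][190:320,280:440];cv2.imwrite("pics/s2.png",cv2.resize(a,None,fx=4.6,fy=4.6,interpolation=cv2.INTER_CUBIC))
E
```

```text
eef_pos: [515.0, 90.5, 53.6]
contact_force: [-0.3, 6.5, 0.5]
[515.   90.5  53.6] [-0.3  6.5  0.5]
time: 8.45
eef_pos: [516.1, 105.6, 127.4]
contact_force: [0.2, -0.4, -0.4]
```

View pics/s2.png

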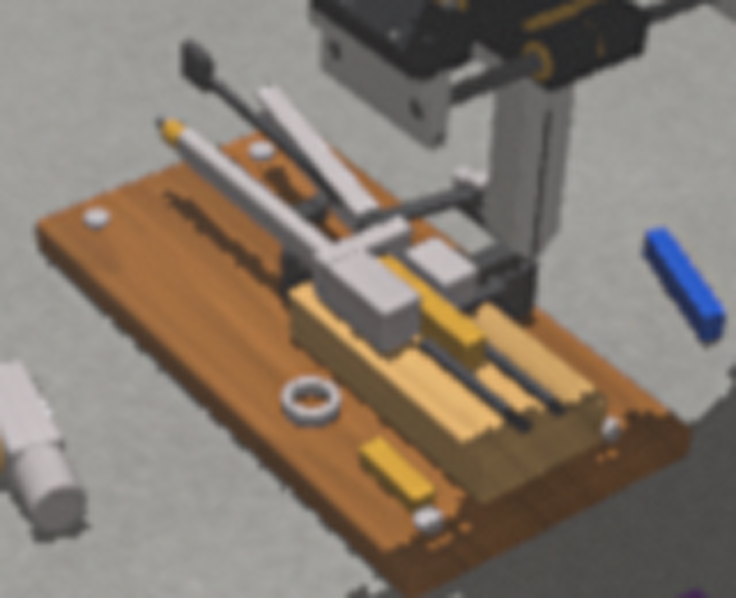

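The blank has moved inward and its outer end is now at crop px (480,345), seated after 6.5 N at the stop. The handles are still open. Next I open the gripper and straddle the handles at board x -100.

```bash
python3 -m handwheel '[{"x":0.001,"y":-0.04,"z":0,"roll":0},{"x":0.003,"y":-0.08,"z":0,"roll":0},{"x":0.005,"y":-0.12,"z":0,"roll":0},{"x":0.007,"y":-0.16,"z":0,"roll":0},{"x":0.0087,"y":-0.2,"z":0,"roll":0},{"x":0.0087,"y":-0.2113,"z":0,"roll":0},{"x":0.0087,"y":-0.2113,"z":0,"roll":0},{"x":0.0087,"y":-0.2113,"z":-0.03,"roll":0},{"x":0.0087,"y":-0.2113,"z":-0.06,"roll":0},{"x":0.0087,"y":-0.2113,"z":-0.08,"roll":0},{"x":0.0087,"y":-0.2113,"z":-0.08,"roll":0}]' 1 20
python3 - <<'E'
from rig import ctrl
import cv2
s=ctrl.read_state();print(s["eef_pos"],s["contact_force"])
a=ctrl.grab_frame("scene")[:,:,::-1][170:290,280:420];cv2.imwrite("pics/s3.png",cv2.resize(a,None,fx=5,fy=5,interpolation=cv2.INTER_CUBIC))
E
```

```text
time: 9.6
eef_pos: [521.0, -104.5, 40.9]
tool_rot: [-0.002, 0.669, 0.743, -0.001]
contact_force: [0.0, 0.3, 0.1]
gripper_width: 0.906
finger_force: 0.0
[ 520.97335504 -104.54054242   40.94645159] [1.89196823e-04 3.39503624e-01 5.85744751e-02]
```

View pics/s3.png

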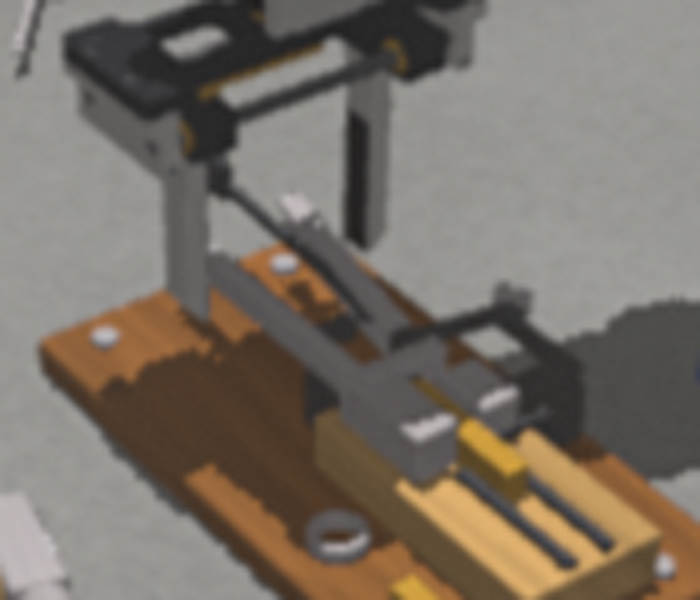

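The fingers straddle both handles: left finger at crop px (185,290), right finger at (365,235), nothing touching. Now I close to near contact.

```bash
python3 -m handwheel '[{"x":0.001,"y":0,"z":0.002,"roll":0},{"x":0.002,"y":-0.001,"z":0.004,"roll":0},{"x":0.002,"y":-0.001,"z":0.004,"roll":0},{"x":0.002,"y":-0.001,"z":0.004,"roll":0}]' 0.72 20
python3 -m handwheel '[{"x":0,"y":0,"z":0,"roll":0},{"x":0,"y":0,"z":0,"roll":0},{"x":0,"y":0,"z":0,"roll":0}]' 0.67 20
```

```text
time: 10.05
eef_pos: [525.2, -108.1, 48.2]
tool_rot: [0.001, 0.67, 0.742, 0.0]
contact_force: [-0.6, 0.1, 0.3]
gripper_width: 0.727
finger_force: 0.0
time: 10.35
eef_pos: [524.7, -108.0, 47.5]
tool_rot: [-0.0, 0.67, 0.742, -0.0]
contact_force: [-0.2, 0.5, -0.1]
gripper_width: 0.672
finger_force: 0.0
```

```bash
cat > st.py <<'E'
from rig import ctrl
s=ctrl.read_state();print(s["time"],s["eef_pos"].round(1),s["contact_force"].round(1),round(s["gripper_width"]*94,1),round(s["finger_force"],1))
E
python3 -m handwheel '[{"x":0.0007,"y":0.0001,"z":0,"roll":0},{"x":0.0014,"y":0.0001,"z":0,"roll":0},{"x":0.0014,"y":0.0001,"z":0,"roll":0}]' 0.64 20 >/dev/null; python3 st.py
python3 -m handwheel '[{"x":0.0007,"y":0.0001,"z":0,"roll":0},{"x":0.0014,"y":0.0001,"z":0,"roll":0},{"x":0.0014,"y":0.0001,"z":0,"roll":0}]' 0.61 20 >/dev/null; python3 st.py
python3 -m handwheel '[{"x":0.0007,"y":0.0001,"z":0,"roll":0},{"x":0.0014,"y":0.0001,"z":0,"roll":0},{"x":0.0014,"y":0.0001,"z":0,"roll":0}]' 0.58 20 >/dev/null; python3 st.py
```

```text
10.65 [ 525.7 -108.    47.3] [-2.2 -2.1  0.6] 60.5 2.8
10.95 [ 527.2 -107.9   47.3] [-1.7 -2.2 -1.3] 57.5 2.5
11.25 [ 528.5 -107.8   47.4] [-2.6 -3.7  0.3] 54.6 5.4
```

```bash
python3 -m handwheel '[{"x":0.0007,"y":0,"z":0,"roll":0},{"x":0.0014,"y":0,"z":0,"roll":0},{"x":0.0014,"y":0,"z":0,"roll":0}]' 0.55 20 >/dev/null; python3 st.py
python3 -m handwheel '[{"x":0.0007,"y":0,"z":0,"roll":0},{"x":0.0014,"y":0,"z":0,"roll":0},{"x":0.0014,"y":0,"z":0,"roll":0}]' 0.52 20 >/dev/null; python3 st.py
python3 -m handwheel '[{"x":0.0007,"y":0,"z":0,"roll":0},{"x":0.0014,"y":0,"z":0,"roll":0},{"x":0.0014,"y":0,"z":0,"roll":0}]' 0.49 20 >/dev/null; python3 st.py
```

```text
11.55 [ 529.9 -107.8   47.4] [-3.4 -3.8  0.1] 51.9 6.5
11.85 [ 531.4 -107.7   47.4] [-3.3 -4.9  0.3] 49.3 4.7
12.15 [ 533.6 -107.1   47.6] [-0.7 -1.3 -0.2] 46.1 0.2
```

```bash
python3 -m handwheel '[{"x":0.0007,"y":0,"z":0,"roll":0},{"x":0.0014,"y":0,"z":0,"roll":0},{"x":0.0014,"y":0,"z":0,"roll":0}]' 0.46 20 >/dev/null; python3 st.py
python3 -m handwheel '[{"x":0.0007,"y":0,"z":0,"roll":0},{"x":0.0014,"y":0,"z":0,"roll":0},{"x":0.0014,"y":0,"z":0,"roll":0}]' 0.43 15 >/dev/null; python3 st.py
python3 -m handwheel '[{"x":0,"y":0,"z":0,"roll":0},{"x":0,"y":0,"z":0,"roll":0},{"x":0,"y":0,"z":0,"roll":0}]' 0.38 15 >/dev/null; python3 st.py
```

```text
12.45 [ 534.8 -107.4   47.6] [ 1.   0.1 -0.1] 43.3 0.0
12.75 [ 535.5 -107.4   47.5] [-3.9  0.8  4.7] 40.6 12.5
13.05 [ 535.5 -107.4   47.5] [-4.7  1.7  4.8] 40.9 15.0
```

Rigid at 41 mm with 15 N, so it is locked. I let go, lift clear, wait, and look.

```bash
python3 -m handwheel '[{"x":-0.0007,"y":0,"z":0,"roll":0},{"x":-0.0007,"y":0,"z":0,"roll":0},{"x":-0.0007,"y":0,"z":0,"roll":0},{"x":-0.0007,"y":0,"z":0.03,"roll":0},{"x":-0.0007,"y":0,"z":0.07,"roll":0},{"x":-0.0007,"y":0,"z":0.09,"roll":0},{"x":-0.0007,"y":0,"z":0.09,"roll":0},{"x":-0.0007,"y":0,"z":0.09,"roll":0},{"x":-0.0007,"y":0,"z":0.09,"roll":0},{"x":-0.0007,"y":0,"z":0.09,"roll":0},{"x":-0.0007,"y":0,"z":0.09,"roll":0},{"x":-0.0007,"y":0,"z":0.09,"roll":0},{"x":-0.0007,"y":0,"z":0.09,"roll":0},{"x":-0.0007,"y":0,"z":0.09,"roll":0},{"x":-0.0007,"y":0,"z":0.09,"roll":0}]' 0.75 20
python3 -m handwheel '[{"x":0.012,"y":-0.03,"z":0,"roll":0},{"x":0.024,"y":-0.055,"z":0,"roll":0},{"x":0.037,"y":-0.061,"z":0,"roll":0},{"x":0.037,"y":-0.061,"z":0,"roll":0},{"x":0.037,"y":-0.061,"z":0,"roll":0},{"x":0.037,"y":-0.061,"z":0,"roll":0}]' 0 20
python3 - <<'E'
from rig import ctrl
import cv2
a=ctrl.grab_frame("scene")[:,:,::-1][170:290,280:420];cv2.imwrite("pics/s4.png",cv2.resize(a,None,fx=5,fy=5,interpolation=cv2.INTER_CUBIC))
E
```

```text
time: 14.55
eef_pos: [535.2, -107.6, 137.4]
tool_rot: [-0.0, 0.67, 0.742, -0.0]
contact_force: [-0.1, 0.1, 0.3]
gripper_width: 0.752
finger_force: 0.0
time: 15.15
eef_pos: [571.6, -167.8, 137.4]
tool_rot: [-0.0, 0.67, 0.743, -0.0]
contact_force: [0.6, -0.7, -0.3]
gripper_width: 0.274
finger_force: 0.0
```

View pics/s4.png

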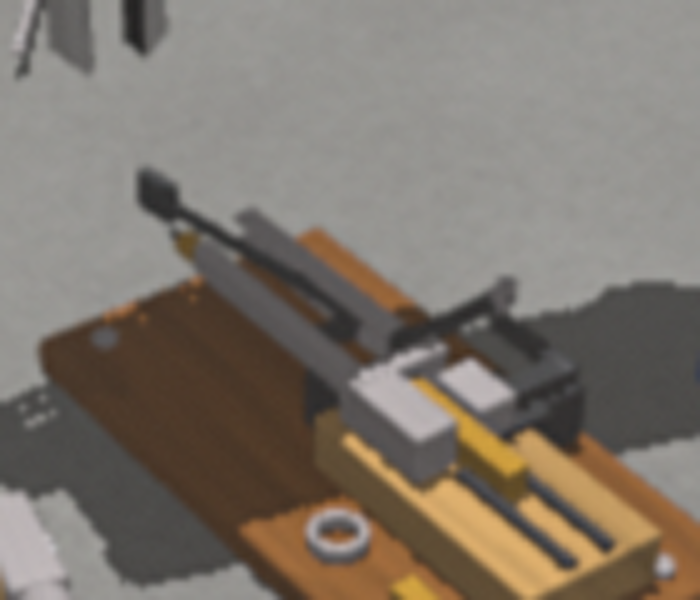

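The handles are parallel and locked, with the blank seated. The tail is at crop px (157,190), so full-image (311,208).

```bash
python3 - <<'E'
from h import *
p=np.load("p.npy");w=ray("scene",(157.5/5-.5+280,190.5/5-.5+170),56);print(w,w2b(p,w),w2b(p,[571.6,-167.8,0]))
E
python3 -m handwheel '[{"x":0,"y":0,"z":-0.03,"roll":0},{"x":0,"y":0,"z":-0.06,"roll":0},{"x":0,"y":0,"z":-0.08,"roll":0},{"x":0,"y":0,"z":-0.09,"roll":0},{"x":0,"y":0,"z":-0.09,"roll":0},{"x":0,"y":0,"z":-0.09,"roll":0}]'
```

```text
[ 547.15299318 -172.846658     56.        ] [[-169.0871046    -4.85002366   56.        ]] [[-166.56141954  -29.68439127    0.        ]]
time: 15.8
eef_pos: [572.6, -168.5, 48.4]
tool_rot: [0.0, 0.67, 0.742, 0.0]
contact_force: [0.3, 0.6, 0.6]
gripper_width: 0.005
finger_force: 0.0
```

```bash
python3 -m handwheel '[{"x":-0.003,"y":-0.0003,"z":0,"roll":0},{"x":-0.006,"y":-0.0006,"z":0,"roll":0},{"x":-0.0075,"y":-0.0008,"z":0,"roll":0},{"x":-0.009,"y":-0.0009,"z":0,"roll":0},{"x":-0.0105,"y":-0.0011,"z":0,"roll":0},{"x":-0.012,"y":-0.0012,"z":0,"roll":0}]'>/dev/null;python3 st.py
python3 -m handwheel '[{"x":-0.001,"y":-0.0001,"z":0,"roll":0},{"x":-0.002,"y":-0.0002,"z":0,"roll":0},{"x":-0.003,"y":-0.0003,"z":0,"roll":0},{"x":-0.004,"y":-0.0004,"z":0,"roll":0}]'>/dev/null;python3 st.py
python3 -m handwheel '[{"x":-0.001,"y":-0.0001,"z":0,"roll":0},{"x":-0.002,"y":-0.0002,"z":0,"roll":0},{"x":-0.003,"y":-0.0003,"z":0,"roll":0},{"x":-0.004,"y":-0.0004,"z":0,"roll":0}]'>/dev/null;python3 st.py
python3 -m handwheel '[{"x":-0.001,"y":-0.0001,"z":0,"roll":0},{"x":-0.002,"y":-0.0002,"z":0,"roll":0},{"x":-0.003,"y":-0.0003,"z":0,"roll":0},{"x":-0.004,"y":-0.0004,"z":0,"roll":0}]'>/dev/null;python3 st.py
```

```text
16.4 [ 560.3 -169.9   47.6] [ 2.6 -2.1  0.1] 0.5 0.9
16.8 [ 556.3 -170.3   47.5] [ 3.2 -1.   0.4] 0.5 1.5
17.2 [ 552.1 -170.7   47.5] [ 3.4 -1.5  0.1] 0.2 1.4
17.6 [ 547.7 -170.8   47.3] [ 0.5  0.6 -0.5] 0.2 0.0
```

The pull force fell from 3.4 N to nothing, so it has released. I withdraw and check.

```bash
python3 -m handwheel '[{"x":0.008,"y":0,"z":0,"roll":0},{"x":0.015,"y":0,"z":0,"roll":0},{"x":0.015,"y":0,"z":0.04,"roll":0},{"x":0.015,"y":0,"z":0.08,"roll":0},{"x":0.015,"y":0,"z":0.12,"roll":0},{"x":0.015,"y":0,"z":0.12,"roll":0},{"x":0.015,"y":0,"z":0.12,"roll":0},{"x":0.015,"y":0,"z":0.12,"roll":0}]'|sed -n '1,2p;4p'
python3 - <<'E'
from rig import ctrl
import cv2
a=ctrl.grab_frame("scene")[:,:,::-1][170:290,280:420];cv2.imwrite("pics/s5.png",cv2.resize(a,None,fx=5,fy=5,interpolation=cv2.INTER_CUBIC))
E
```

```text
time: 18.4
eef_pos: [562.8, -170.9, 166.4]
contact_force: [0.1, 0.3, -0.7]
```

View pics/s5.png

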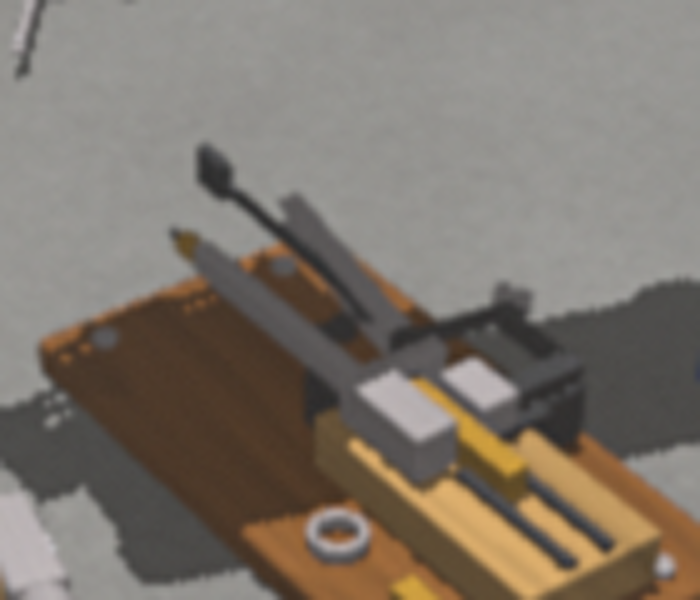

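The handles are open, the tail is back at crop px (213,170), the blank is still home with its end at (520,475), and the robot is clear. I hand it in.

```bash
python3 -c "
from rig import ctrl
print(ctrl.job_done())"
```

```text
the job is handed in; nothing more can be done
None
```

The job is handed in, with no verdict shown: I pressed the blank home with about 6.5 N, locked the pliers (15 N grip) and let go for over a second, then pulled the release lever; the last picture shows the handles open, the lever back and the blank home.

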